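Release a jammed centrifuge lid with the emergency rod

TASK

The lid of the small bench centrifuge will not open. Take the release rod (the tool with the plain straight upright handle) out of the tool rack, push it straight down through the release slot in the centrifuge's top, until its collar meets the top, so that the hidden latch gives and the lid pops ajar. Then draw the rod out, hang it back upright in the same rack hole it came from, and let go; the lid stays ajar.

Things in the scene. Friction and masses are not known exactly. Their poses are not given: they have to be found in the camera images.
- release_rod: Grey rod tool hung upright by its collar in a hole (28 mm square) of the blue rack. Handle: plain cylinder, 22 mm dia, 55 tall. Collar below it: 48 dia, 6 thick. Shank: steel, 8 dia, 70 long, round tip. 70 to 120 g. Origin: centre of the collar's underside; z up the handle, y along the row of 3 holes, 65 mm apart. The T-bar key and ball-knob plunger beside it are not used; order varies.
- slot (a point): Centre of the release slot's mouth in the white centrifuge's flat top, 140 mm above the bench: a dark-framed 28 x 44 mm opening, straight walls, in the strip before the lid, right half seen from the robot. x across it (28 mm) to the lid, y along it, z up. The lid begins 45 mm from it and stands 23 mm proud. The square recess 120 mm to its left is a blind pocket, 8 mm deep.
- latch_tab: Steel latch plate, 25 x 41 mm, filling the slot; origin at the centre of its upper face, 54 mm below the slot's mouth until pressed. Slides down 18 mm at most against a steady 7 to 9 N and stays where pushed; at least 10 mm is needed. With its collar on the centrifuge's top the rod reaches 70 mm down and presses it 16 mm.
- lid_front (a point): Middle of the upper front edge of the centrifuge's grey lid (168 x 220 mm, hinged at its far edge), 23 mm above the flat top when shut. Linked to the latch plate: it rises about 2.6 mm for each mm the plate goes down (about 40 mm fully pressed) and stays ajar.
There are look-alikes about, which are no part of the job. Leave any red look-alike of the release_rod alone.

How it is judged (in metres and radians):
On the way:
1. the release rod is down the slot with its collar within 7 mm of the top, and the latch plate is pressed at least 10 mm (distance of latch_tab from where it was at the start of the episode above 0.01 m and z of release_rod in the frame of slot below 0.007 m and horizontal distance between release_rod and slot below 0.025 m and angle between release_rod's own z axis and vertical below 0.3 rad), for 0.1 s.
At the end, for the whole second after the job is handed in: The latch plate stays pressed (at least 9 mm), the lid's front edge is at least 20 mm from its shut position, and the release rod hangs at rest, upright within 10 degrees and within 20 mm of where it hung at the start (the same rack hole) (distance of latch_tab from where it was at the start of the episode above 0.009 m and distance of lid_front from where it was at the start of the episode above 0.02 m and distance of release_rod from where it was at the start of the episode below 0.02 m and angle between release_rod's own z axis and vertical below 0.17 rad and linear speed of release_rod below 0.02 m/s); the robot touches nothing.
It also fails if it takes over 53 s, if anything falls off the work surface, if the arm or the gripper's body presses on something with over 40 N, if the wrist force passes 120 N, or if a joint passes its speed limit or range.

ROBOT

A 6-joint arm with a two-finger parallel gripper is mounted at the origin on the work surface. World frame = base frame: x ahead of the robot, y to its left, z up, the work surface at z = 0. Lengths are in m, angles in degrees, forces in N, time in s.
With the tool pointing down it reaches from about 0.25 to 0.775 m from the base axis. Payload 4 kg.
Tool frame: the origin (TCP) lies at the very end of the fingers, on their centre line; the grasp point (between the pads) lies 19 mm behind it; x points along the fingers, y is the direction in which the jaws open and shut, and the axes are right-handed (so a half turn about x gives the same grasp; the last joint's range is limited). The gripper opens to 94 mm and grips with 3 to 60 N. Pads are 16 mm wide; open, the fingers measure 119 mm over their backs; the gripper's body (75 mm by 177 mm) begins 78 mm behind the grasp point.
Start: joints at [67.546, 4.996, 78.535, -0, 96.463, -5.907], TCP at [0.157, 0.527, 0.168] pointing down, gripper open.
Joint ranges: [-177.83, 177.83], [-43.37, 116.18], [15.69, 146.23], [-61.86, 241.86], [9.47, 152.12], [-147.06, 147.06]. Speed limits (degrees/s): [159.86, 159.86, 180, 180, 180, 180].

INTERFACE

Orientations are given as a 3x3 rotation matrix whose columns are the frame's x, y, z axes.
In Python, from plant import env, read_camera, get_calibration gives the robot as it stands. Calls block until the motion is done:
- env.goto(position, orientation): joint-space move of the TCP to a pose.
- env.move_l(position, velocity=0.15, rotation=None, threshold=None): straight line of the TCP; rotation=None keeps the orientation; velocity is the mean speed in m/s. With threshold (N) it stops when the force on the tool has changed by that much, and returns True; else False.
- env.goto_joints(angles): joint-space move.
- env.gripper_open() and env.grab(): open the fingers fully, or close them until they stop; the grip force is fixed at half the most.
- env.dwell(seconds).
- env.solve_ik(position, orientation): joint angles nearest the present ones, or None.
- env.read_state(): the state.
- read_camera(name): name is "scene" or "top" or "wrist"; returns the picture (480x640x3 uint8, blue, green, red); there is no depth.
- get_calibration(name): a dict with "mtx" (3x3 intrinsics, pixels), "R" (3x3) and "t" (3): a world point X has camera coordinates R X + t. Camera axes: x right, y down, z forward; pixel columns grow to the right and rows downward; lengths in m; the calibration is good to about 2 mm. A picture is of the moment at which its call begins: read the wrist's pose just before it. get_calibration takes no time and is no camera call; for the wrist camera it gives the pose at the moment of the call.
A pose or a line that the arm cannot do raises env.IKError and nothing moves.
- env.job_done(): hands the job in, once; it reports no verdict.
The state is a dict: "clock": time; "joint_positions": joint angles; "joint_vel": joint speeds; "joint_torque": joint torques, N m; "tool_pos": TCP position; "orientation": TCP orientation; "ft_force": force on the tool from outside, world axes, zero at the start; "wrist_torque": the same for the moment, N m; "finger_gap": finger opening in m.
Only numpy, scipy, OpenCV 4.12 (cv2) and the standard library are available. Lean on these libraries where they do the work, as an engineer would, in place of code of your own. Each camera call takes 0.05 s, during which the arm holds its last target. There are 200 camera calls.

## Working session

There is one attempt and no reset: what is moved stays moved. The work goes in short steps, each a Python script; the robot and the scene stay as the last script left them, time stands still between calls to the robot, and variables do not carry over. Pictures are saved under pics/ and viewed, about 8 in all and at most 12, crops included, and the job is handed in when it is done.

```bash
mkdir -p pics; python3 - <<'E'
from plant import env, read_camera, get_calibration
import cv2
for n in ("scene","top"):
    cv2.imwrite(f"pics/{n}0.png",read_camera(n)); c=get_calibration(n); print(n,c)
s=env.read_state(); print(s["clock"],s["tool_pos"],s["orientation"],s["finger_gap"])
E
```

```text
scene {'mtx': array([[520.16530914,   0.        , 314.0668296 ],
       [  0.        , 520.16530914, 230.58537454],
       [  0.        ,   0.        ,   1.        ]]), 'R': array([[-0.85374585,  0.52058179,  0.01061239],
       [ 0.33504182,  0.5648366 , -0.75412638],
       [-0.39857872, -0.64027667, -0.65664358]]), 't': array([ 0.48582644, -0.00595732,  1.2349354 ])}
top {'mtx': array([[449.97322839,   0.        , 318.6046292 ],
       [  0.        , 449.97322839, 240.10796197],
       [  0.        ,   0.        ,   1.        ]]), 'R': array([[ 1.73285358e-01, -9.84871650e-01, -1.36578835e-04],
       [-9.60832817e-01, -1.69025338e-01, -2.19614965e-01],
       [ 2.16269468e-01,  3.81872873e-02, -9.75586618e-01]]), 't': array([-0.15535339,  0.54373587,  0.94815939])}
0.1 [0.15643676 0.52671007 0.16733315] [[-6.91922626e-04  2.84783727e-01  9.58591545e-01]
 [-1.81564612e-03  9.58589837e-01 -2.84784530e-01]
 [-9.99998112e-01 -1.93751188e-03 -1.46203529e-04]] 0.0937005249341718
```

View pics/scene0.png

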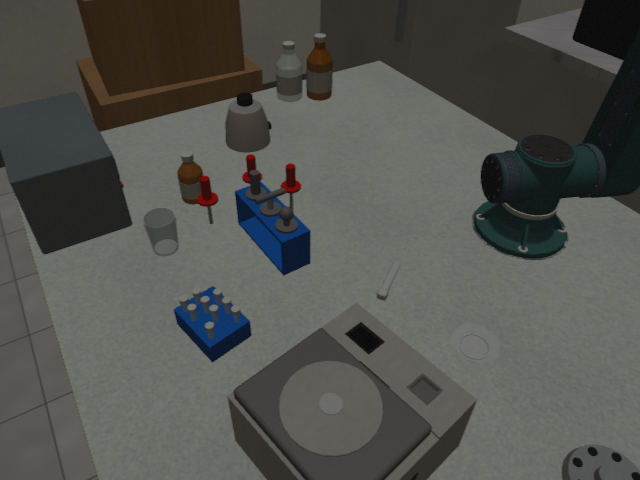

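View pics/top0.png

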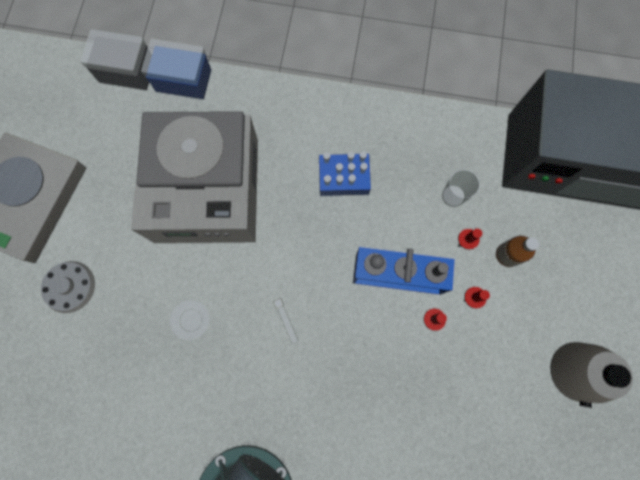

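The scene picture shows the rack near (270,230), with the release rod at its far end (255,183). In the top picture the rod is at (438,270), the slot at (219,209), and three red look-alikes stand around the rod. I'll enlarge both areas.

```bash
python3 - <<'E'
import cv2,numpy as np
s=cv2.imread("pics/scene0.png");t=cv2.imread("pics/top0.png")
def z(i,x,y,w,h,k): return cv2.resize(i[y:y+h,x:x+w],None,fx=k,fy=k,interpolation=cv2.INTER_CUBIC)
# top: rack crop 340..500 x 220..340 (x5), slot crop
cv2.imwrite("pics/c1.png",np.vstack([z(t,345,220,160,60,5),z(t,120,190,160,60,5)]))
cv2.imwrite("pics/c2.png",np.hstack([z(s,190,145,130,135,3),z(s,310,300,130,135,3)]))
E
```

```text
(no output)
```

View pics/c1.png

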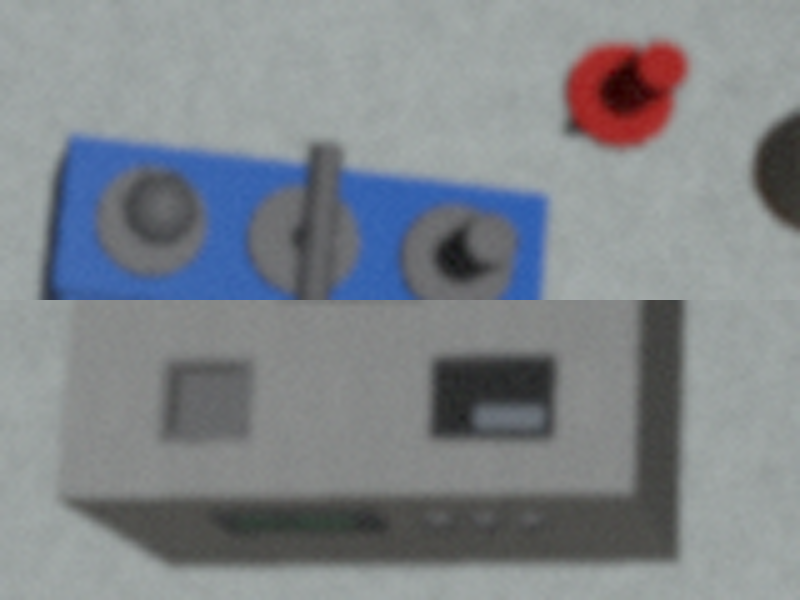

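View pics/c2.png

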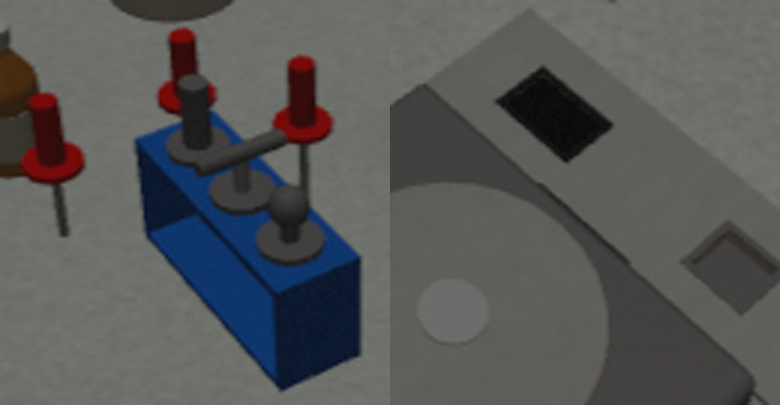

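```bash
cat >h.py <<'E'
from plant import env, read_camera, get_calibration
import numpy as np, cv2
def P(c): return c["mtx"]@np.c_[c["R"],c["t"]]
def tri(obs):
    A=[]
    for c,(u,v) in obs:
        p=P(c); A+=[u*p[2]-p[0],v*p[2]-p[1]]
    X=np.linalg.svd(np.array([a/np.linalg.norm(a[:3]) for a in A]))[2][-1]; return X[:3]/X[3]
def ray(c,uv,z):
    C=-c["R"].T@c["t"]; d=c["R"].T@np.linalg.inv(c["mtx"])@[*uv,1]; return C+d*(z-C[2])/d[2]
def proj(c,X):
    q=P(c)@[*X,1]; return q[:2]/q[2]
E
python3 - <<'E'
from h import *
np.set_printoptions(precision=4,suppress=True)
t,s=get_calibration("top"),get_calibration("scene")
print("slot tri",tri([(t,(218.7,209.4)),(s,(365.1,337.9))]), ray(t,(218.7,209.4),.14), ray(s,(365.1,337.9),.14))
print("pocket",ray(t,(161.4,209.8),.14))
print("slot corners",[ray(t,(x,y),.14) for x,y in((206.4,201.4),(231,201.4),(231,217.4),(206.4,217.4))])
h=tri([(t,(443.4,268)),(s,(254.7,172.3))]); c=tri([(t,(436.6,271.8)),(s,(255.7,193.3))])
print("handle top",h,"collar",c)
for z in(.09,.1,.11):
  print(z,[ray(t,p,z)[:2] for p in((436.6,271.8),(405.8,268),(375.2,264.2))], ray(t,(443.4,268),z+.055), ray(s,(255.7,193.3),z))
for n,p in(("r1",(470,239)),("r2",(476,297)),("r3",(434,319))): print(n,ray(t,p,.08))
E
```

```text
slot tri [0.5728 0.1557 0.1404] [0.5734 0.1554 0.14  ] [0.5721 0.1558 0.14  ]
pocket [0.5518 0.2733 0.14  ]
slot corners [array([0.586 , 0.1847, 0.14  ]), array([0.595 , 0.1338, 0.14  ]), array([0.5609, 0.1263, 0.14  ]), array([0.5521, 0.1768, 0.14  ])]
handle top [ 0.528  -0.3176  0.1561] collar [ 0.5292 -0.3184  0.0993]
0.09 [array([ 0.5312, -0.3207]), array([ 0.5279, -0.2547]), array([ 0.5247, -0.1889])] [ 0.5305 -0.3205  0.145 ] [ 0.524  -0.3296  0.09  ]
0.1 [array([ 0.5292, -0.3184]), array([ 0.526 , -0.2531]), array([ 0.5228, -0.1879])] [ 0.5284 -0.318   0.155 ] [ 0.5294 -0.3174  0.1   ]
0.11 [array([ 0.5272, -0.316 ]), array([ 0.524 , -0.2514]), array([ 0.5209, -0.187 ])] [ 0.5263 -0.3155  0.165 ] [ 0.5348 -0.3051  0.11  ]
r1 [ 0.6182 -0.3869  0.08  ]
r2 [ 0.4937 -0.4122  0.08  ]
r3 [ 0.432  -0.3294  0.08  ]
```

Triangulation from the two cameras agrees to about 1 mm:
- **Rod:** at (0.529, -0.318), collar top at z about 0.100, handle top at 0.155.
- **Slot:** at (0.573, 0.1556, 0.14), yaw about 10°.

I'll grasp with the jaws along x, which keeps clear of the T-bar and the red rods.

```bash
cat >>h.py <<'E'
np.set_printoptions(precision=4,suppress=True)
def R(a):
    a=np.radians(a); x=np.array([0,0,-1.]); y=np.array([np.cos(a),np.sin(a),0]); return np.c_[x,y,np.cross(x,y)]
ROD=np.array([.5288,-.3180]); SLOT=np.array([.5728,.1556]); ZG=.111
def st(tag):
    s=env.read_state(); print(tag,s["clock"],s["tool_pos"],"F",s["ft_force"],"T",s["wrist_torque"],"gap",s["finger_gap"])
E
python3 - <<'E'
from h import *
p=env.read_state()["tool_pos"]
env.move_l([p[0],p[1],.32],.25)
for a in(-3,177):
    print(a,env.solve_ik([*ROD,.28],R(a)))
best=min((a for a in(-3,177) if env.solve_ik([*ROD,.28],R(a)) is not None),key=lambda a:abs(env.solve_ik([*ROD,.28],R(a))[5]))
print(best)
env.goto([*ROD,.28],R(best)); st("above")
cv2.imwrite("pics/w1.png",cv2.resize(read_camera("wrist"),None,fx=1,fy=1))
c=get_calibration("wrist"); print(proj(c,[*ROD,.155]),proj(c,[*ROD,.100]))
E
```

```text
-3 [-36.284   14.3038  55.2709  -0.     110.4253 -33.284 ]
177 [-36.284   14.3038  55.2709  -0.     110.4253 146.716 ]
-3
above 4.0917 [ 0.5293 -0.3172  0.2802] F [-0.5304 -0.9364 -0.3415] T [-0.0114  0.0951 -0.0109] gap 0.09407961453602896
[324.7611 224.1616] [324.6949 214.3474]
```

View pics/w1.png

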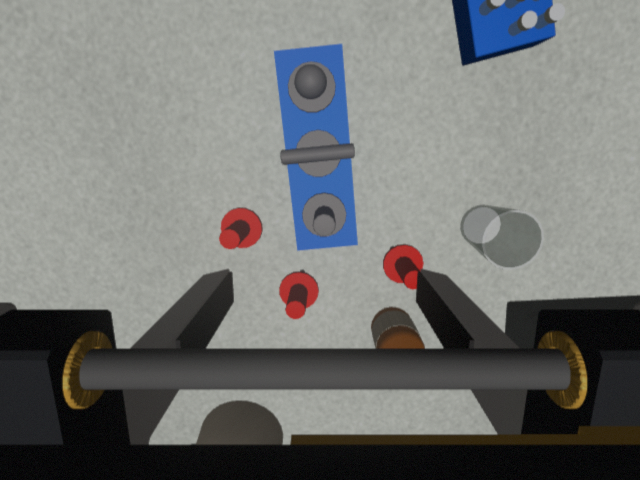

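The wrist view shows the rod handle top at (324,224) and the collar at (324,215), as predicted. The red rods stand clear of the finger paths. Next I grasp and lift.

```bash
python3 - <<'E'
from h import *
print("hit",env.move_l([*ROD,ZG],.1,threshold=8)); st("down")
env.grab(); st("grab")
env.move_l([*ROD,ZG+.10],.08); env.move_l([*ROD,.29],.2); st("up")
env.dwell(.3)
t,s=read_camera("top"),read_camera("scene"); 
p=env.read_state()["tool_pos"]; b=p[2]-.011-.006
ct,cs=get_calibration("top"),get_calibration("scene")
def z(i,c,k=4):
    u,v=proj(c,[p[0],p[1],b]).astype(int); x,y=max(u-50,0),max(v-60,0); print("crop",x,y,"collar",proj(c,[p[0],p[1],b]),"tip",proj(c,[p[0],p[1],b-.07]))
    return cv2.resize(i[y:y+120,x:x+100],(400,480),interpolation=cv2.INTER_CUBIC)
cv2.imwrite("pics/g1.png",np.hstack([z(t,ct),z(s,cs)]))
for a in(10.4,100.4,-79.6): print(a,env.solve_ik([*SLOT,.29],R(a)))
E
```

```text
hit False
down 5.9833 [ 0.5292 -0.3183  0.1118] F [0.7114 0.6102 0.1268] T [-0.0472  0.0685 -0.0366] gap 0.09408956380876947
grab 7.1083 [ 0.5288 -0.318   0.111 ] F [-0.0517  0.3386 -0.4115] T [-0.0979  0.073   0.0361] gap 0.020856105009452168
up 9.05 [ 0.5288 -0.318   0.2893] F [ 0.0249 -0.2626 -0.8967] T [-0.0365  0.0467  0.0055] gap 0.02069183090998236
crop 411 197 collar [461.4993 257.2024] tip [450.0661 263.9423]
crop 200 64 collar [250.5889 124.6678] tip [252.9005 154.1898]
10.4 [  9.7257  11.3186  57.708   -0.     110.9734  -0.6743]
100.4 [  9.7257  11.3186  57.708   -0.     110.9734 -90.6743]
-79.6 [  9.7257  11.3186  57.708   -0.     110.9734  89.3257]
```

View pics/g1.png

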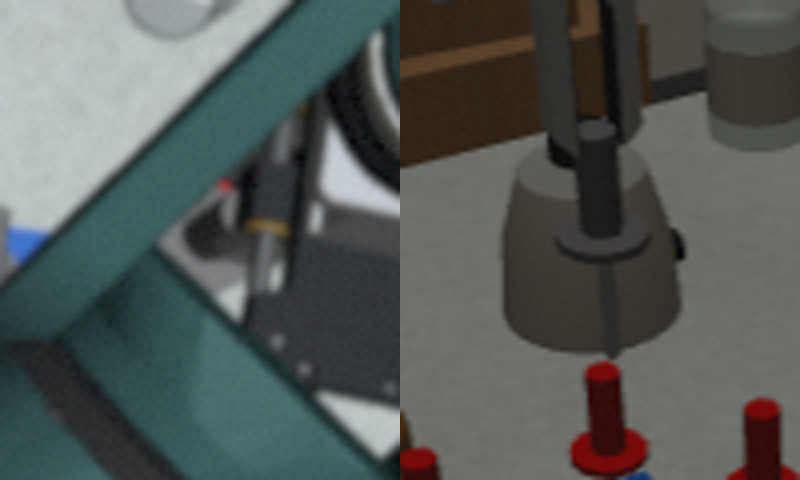

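In the scene crop the rod hangs upright, with its collar at (250.7,123.5) and tip at (253,153), as predicted. The fingers seem to sit high on or behind the handle, so I'll look closer before moving on.

```bash
python3 - <<'E'
from h import *
w=read_camera("wrist"); s=read_camera("scene"); cw,cs=get_calibration("wrist"),get_calibration("scene")
p=env.read_state()["tool_pos"]; b=p[2]-.017
for n,q in(("tcp",p),("tip",[p[0],p[1],b-.07]),("collar",[p[0],p[1],b+.003]),("htop",[p[0],p[1],b+.061])):
    print(n,"wrist",proj(cw,q),"scene",proj(cs,q),(proj(cs,q)-[215,60])*5)
s=cv2.resize(s[60:180,215:285],(350,600),interpolation=cv2.INTER_CUBIC)
s=cv2.convertScaleAbs(s,alpha=1.8,beta=20)
w=cv2.copyMakeBorder(cv2.resize(w[150:480,100:550],None,fx=1,fy=1),0,270,0,0,cv2.BORDER_CONSTANT)
cv2.imwrite("pics/g2.png",np.hstack([s,w]))
E
```

```text
tcp wrist [325.6687 262.5227] scene [249.8909 116.8522] [174.4544 284.2612]
tip wrist [325.3625 232.073 ] scene [252.8013 153.964 ] [189.0067 469.8199]
collar wrist [325.6049 256.1749] scene [250.3807 123.0977] [176.9034 315.4887]
htop wrist [325.9309 288.593 ] scene [248.2934  96.4824] [166.4669 182.412 ]
```

View pics/g2.png

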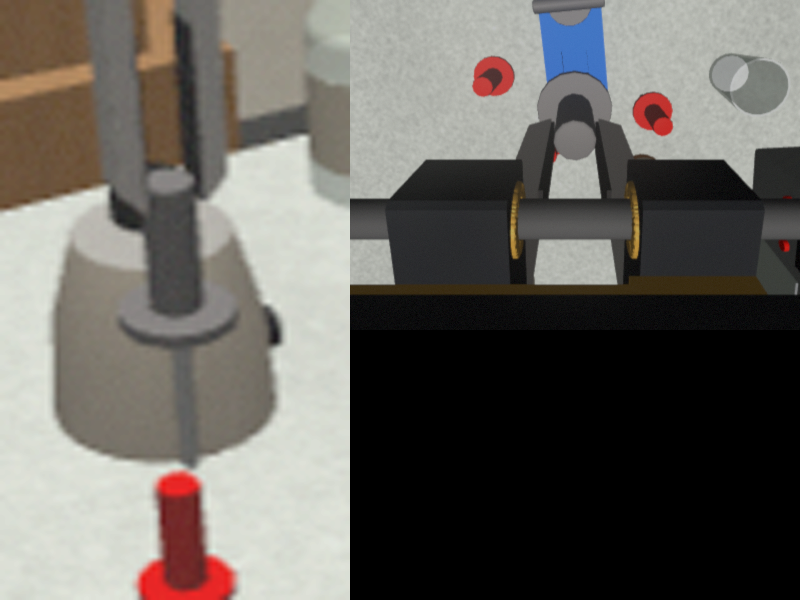

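The wrist and scene views both put the rod upright on the TCP axis, between the fingers, to within 2 mm. The pads hold its upper part. I'll go to the slot with the jaws along it, enter under a low force threshold, then press.

```bash
python3 - <<'E'
from h import *
env.goto([*SLOT,.29],R(100.4)); env.dwell(.2); st("above")
h=env.move_l([*SLOT,.185],.1,threshold=6); st("in %s"%h)
s=read_camera("scene"); c=get_calibration("scene")
p=env.read_state()["tool_pos"]; print((proj(c,[p[0],p[1],p[2]-.014])-[290,230])*4)
cv2.imwrite("pics/s1.png",cv2.convertScaleAbs(cv2.resize(s[230:380,290:450],None,fx=4,fy=4,interpolation=cv2.INTER_CUBIC),alpha=1.6,beta=15))
E
```

```text
above 11.4833 [0.5731 0.1547 0.2899] F [-0.0606 -0.219  -0.4858] T [ 0.0445  0.0042 -0.0196] gap 0.020616641361792438
in False 12.6833 [0.5733 0.1557 0.186 ] F [ 0.0093 -0.8349 -0.7725] T [0.0628 0.075  0.0161] gap 0.020840897438856816
[303.8727 380.5626]
```

View pics/s1.png

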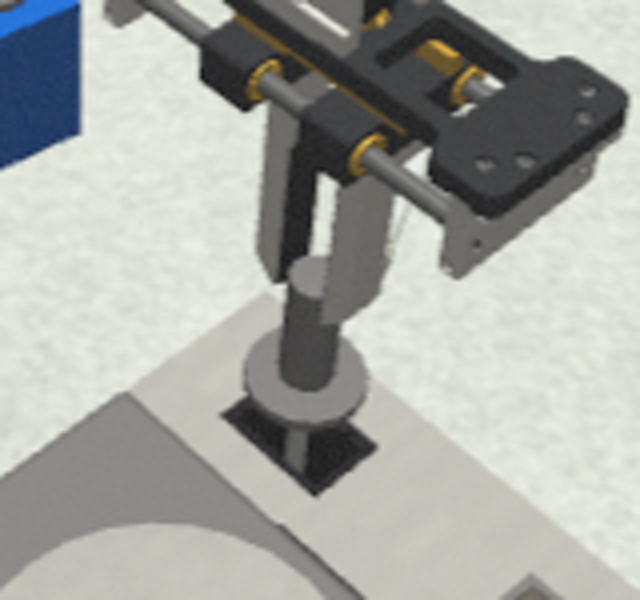

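The rod is in the slot with its collar at crop (306,380), where (304,380) was predicted, and there is no contact yet. Now I press.

```bash
python3 - <<'E'
from h import *
h=env.move_l([*SLOT,.160],.04,threshold=25); st("p %s"%h)
h=env.move_l([*SLOT,.154],.015,threshold=18); st("p2 %s"%h)
env.dwell(.3); st("hold")
s=read_camera("scene"); c=get_calibration("scene")
print("underside if on top",(proj(c,[*SLOT,.143])-[290,230])*4,"tcp",(proj(c,env.read_state()["tool_pos"])-[290,230])*4)
cv2.imwrite("pics/s2.png",cv2.convertScaleAbs(cv2.resize(s[230:380,290:450],None,fx=4,fy=4,interpolation=cv2.INTER_CUBIC),alpha=1.6,beta=15))
E
```

```text
p False 13.5083 [0.5733 0.1557 0.161 ] F [0.9399 0.3142 4.6077] T [ 0.024   0.0321 -0.0129] gap 0.020704113648063245
p2 False 14.0583 [0.5736 0.1557 0.1559] F [ 0.0713 -0.1669  7.6089] T [ 0.0353  0.0819 -0.015 ] gap 0.020722830724786742
hold 14.3583 [0.5736 0.1557 0.1559] F [0.029  0.5077 7.4376] T [0.0458 0.1108 0.0516] gap 0.021022652537683865
underside if on top [299.2429 427.1297] tcp [300.1629 407.5701]
```

View pics/s2.png

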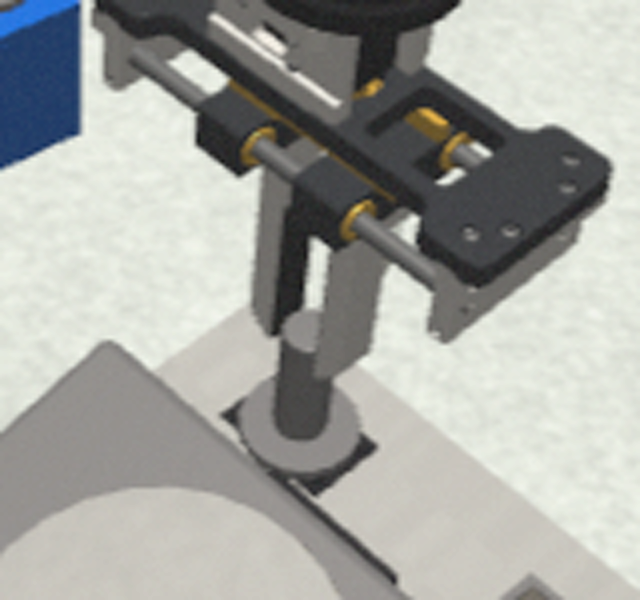

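The lid has risen. The collar is at (300,425) against 427 for seated, and the force is still only the latch's, so I'll continue until the collar makes contact.

```bash
python3 - <<'E'
from h import *
for k in range(5):
    z=env.read_state()["tool_pos"][2]
    h=env.move_l([*SLOT,.154-.002*(k+1)],.01,threshold=12); st("z %.3f %s"%(.154-.002*(k+1),h))
    if h or env.read_state()["ft_force"][2]>15: break
env.dwell(.3); st("hold")
E
```

```text
z 0.152 False 14.7583 [0.5738 0.1557 0.1558] F [-2.5934 -0.74   11.8081] T [-0.072   0.4805 -0.0143] gap 0.020736296125793915
z 0.150 False 15.1083 [0.5739 0.1557 0.1558] F [-4.385  -0.7784 17.5426] T [-0.1296  0.9028  0.0071] gap 0.02090385785647603
hold 15.4083 [0.5739 0.1557 0.1558] F [-4.5024 -1.6911 18.5096] T [-0.1102  0.7779  0.0018] gap 0.020828761197149076
```

The collar is seated: z stopped at 0.1558 while the force rose to 18 N. Now I draw the rod out and return it.

```bash
python3 - <<'E'
from h import *
env.move_l([*SLOT,.19],.05); env.move_l([*SLOT,.29],.2); st("out")
env.goto([*ROD,.29],R(-3)); env.dwell(.2); st("above rack")
h=env.move_l([*ROD,.195],.15); h=env.move_l([*ROD,.125],.07,threshold=6); st("in %s"%h)
w=read_camera("wrist"); s=read_camera("scene"); c=get_calibration("scene")
p=env.read_state()["tool_pos"]; print((proj(c,[p[0],p[1],p[2]-.014])-[215,130])*5)
cv2.imwrite("pics/r1.png",np.hstack([cv2.convertScaleAbs(cv2.resize(s[130:230,215:285],(350,500),interpolation=cv2.INTER_CUBIC),alpha=1.8,beta=20),cv2.resize(w[150:400,200:420],(440,500))]))
E
```

```text
out 17.0083 [0.5726 0.1556 0.2889] F [-0.5404 -0.1456 -1.0301] T [0.065  0.0017 0.043 ] gap 0.02092630431598279
above rack 18.9417 [ 0.5293 -0.3171  0.2902] F [-0.4768  0.3034  0.5168] T [-0.0802  0.054  -0.068 ] gap 0.02072222054656258
in False 20.875 [ 0.5292 -0.3183  0.1258] F [-0.2417  0.5861 -0.7789] T [-0.0862  0.0523  0.0094] gap 0.02082783897049767
[201.4529 293.9095]
```

View pics/r1.png

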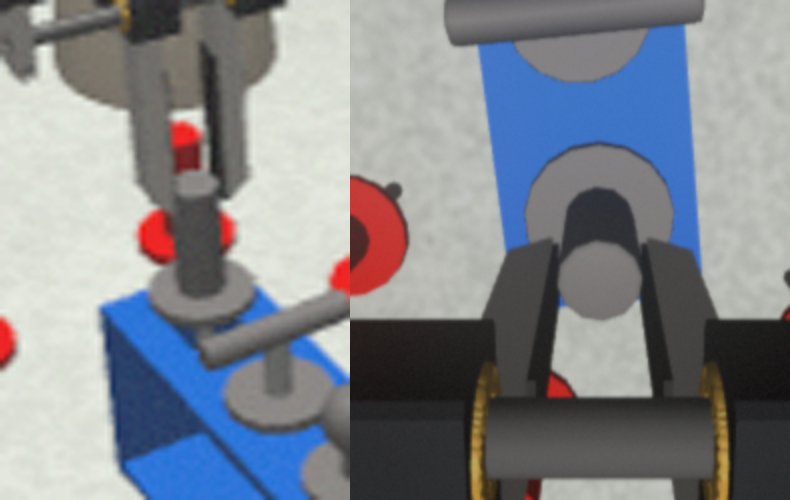

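The shank is in its hole, the rod is upright, and the collar is about 15 mm above the rack. I'll lower it, release, retreat and check.

```bash
python3 - <<'E'
from h import *
h=env.move_l([*ROD,.1095],.03,threshold=5); st("low %s"%h)
env.gripper_open(); st("open")
env.move_l([*ROD,.30],.15); env.dwell(.3); st("away")
w=read_camera("wrist"); s=read_camera("scene"); cw,c=get_calibration("wrist"),get_calibration("scene")
for z in(.155,.1): print("wrist exp",proj(cw,[*ROD,z]),"scene exp",proj(c,[*ROD,z]))
cv2.imwrite("pics/f1.png",np.hstack([s[140:480,180:480],w[60:400,150:500]]))
E
```

```text
low True 21.45 [ 0.5281 -0.3178  0.1104] F [0.3889 0.1799 2.6674] T [-0.1413  0.1582 -0.0127] gap 0.021164663101951087
open 22.6417 [ 0.5279 -0.3175  0.1099] F [0.3559 0.2825 0.1603] T [-0.0419  0.0467 -0.004 ] gap 0.09394851602018363
away 24.3583 [ 0.5287 -0.3179  0.2995] F [ 0.1497  0.1831 -0.4362] T [-0.0296  0.0868  0.065 ] gap 0.09413170047044984
wrist exp [325.653 219.828] scene exp [254.227  172.7041]
wrist exp [325.6331 211.0842] scene exp [255.8254 193.0682]
```

View pics/f1.png

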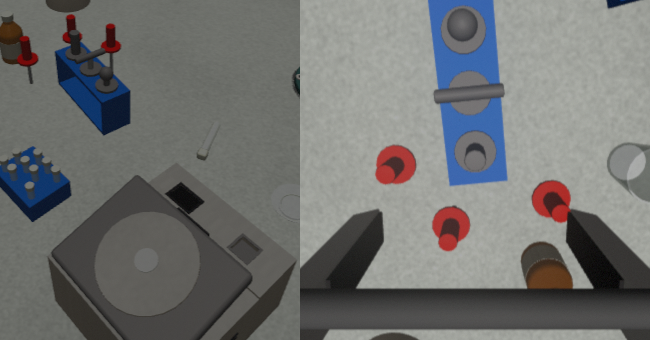

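The rod hangs upright in its own hole: the collar is at wrist (325,212), where (326,211) was expected. The lid is ajar and the gripper is clear.

```bash
python3 -c "
from h import *
env.job_done(); st('done')"
```

```text
the job is handed in; nothing more can be done
the job is handed in; nothing more can be done
```

The job is done and handed in: the lid is ajar and the release rod is back in its rack hole. The clock was at about 24.4 s at the last reading before handing in.

- **Pressing:** I pushed the rod down the slot against a steady latch force of about 7.5 N. It stopped with the TCP at z = 0.1558 while the force rose to about 18.5 N, so the collar was on the top.
- **Lid:** it was seen raised while the rod was pressed in, and still ajar after the rod came out. I judged this by eye and did not measure the height in mm.
- **Rod:** it went back into the same hole and is upright, with the collar within about 1 px and the handle top within about 3 px of the expected position. The gripper was open and well above it.
- **One disagreement:** in the pictures the fingers seemed to hold the handle about 20 mm higher than the TCP data implied. The grip did not slip, and the rod stayed where predicted throughout.

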